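# Level the worktop shelf

## Robot

A 6-joint arm with a two-finger parallel gripper is mounted at the origin on a cart in front of the work surface, level with it; the furniture and walls round the work are solid. World frame = base frame: x ahead of the robot, y to its left, z up, the work surface at z = 0. Lengths are in m, angles in rad, forces in N, time in s.
With the tool pointing down it reaches from about 0.375 to 0.925 m from the base axis. Payload 5.7 kg.
Tool frame: the origin (TCP) lies on the mounting face of the last link; the fingertips stand 173 mm ahead of it and the grasp point (between the pads) lies 155 mm ahead of it; z points along the fingers, y is the line along which they close (so a half turn about z gives the same grasp; the last joint's range is limited). The gripper opens to 85 mm and grips with 20 to 120 N. Pads are 22 mm wide; open, the fingers measure 114 mm over their backs; the gripper's body (76 mm by 85 mm) begins 54 mm behind the grasp point. The pads swing forward as they close: fully open they stand 13 mm farther back than shut.
Start: joints at [1.012, 0.359, 1.51, -0, 1.272, -0.115], TCP at [0.258, 0.542, 0.405] pointing down, gripper open.
Joint ranges: [-2.97, 2.97], [-1.01, 2.36], [0.21, 2.38], [-0.96, 4.11], [0.2, 2.71], [-2.98, 2.98]. Speed limits (rad/s): [2.39, 2.39, 3.14, 3.14, 3.14, 3.14].

## Interface

Orientations are given as a 3x3 rotation matrix whose columns are the frame's x, y, z axes.
In Python, from station import ctrl gives the robot as it stands. The module is installed in compiled form; this text tells all that it offers.
- The arm moves only by the tool send_rows, never from a script. Its arguments are lists of equal length, an entry for each row: "rot": the turn, a rotation vector about the tool's x, y, z as a fraction of full scale, a list of three; "linear": the shift along the tool's x, y, z as a fraction of full scale, a list of three; "claw": the opening, from 0 (shut) to 1 (fully open). A call has 1 to 8 rows; each row is the pose to reach, as a shift and turn from the pose commanded when the call began, along the tool's axes at that moment; what a row does not reach only later rows make up. Full scale, the value 1, is 0.08 m for a shift and 2 rad for a turn. A row lasts 1/12 s, in which the tool goes at most 41.7 mm and 7.16 degrees, less where a joint would pass 70% of its speed; a pose out of reach is approached as far as the arm can. A call with a number of a shift or a turn outside -1 to 1 is refused whole. A call with a gripper value outside its range is refused whole. The fingers move at their own pace and stop on an object; "squeeze" is the grip in N (left out, the last holds). Time passes only in rows, so rows that repeat a pose let the fingers close. It gives the time, the measured TCP pose, the force, the opening and the grip force at its end, in the units of the state.
- ctrl.get_obs(): the state, without advancing time (a new reading comes with each control period).
- ctrl.read_camera(name): name is "scene" or "side" or "wrist"; returns (picture, depth): 420x560x3 uint8, red, green, blue; 420x560 float32, m along the optical axis (not along the pixel's ray), 0 where there is no reading.
- ctrl.camera_model(name): a dict with "camera_matrix" (3x3 intrinsics, pixels), "pose" (4x4, takes a point from camera to world coordinates). Camera axes: x right, y down, z forward; pixel columns grow to the right and rows downward; lengths in m; the calibration is good to about 2 mm. A picture is of the moment at which its call begins: read the wrist's pose just before it. camera_model takes no time and is no camera call; for the wrist camera it gives the pose at the moment of the call.
- ctrl.sign_off(): hands the job in; it is judged then, once.
The state is a dict: "time_s": time; "joint_pos": joint angles; "dq": joint speeds; "tau": joint torques, N m; "tool_pos": TCP position; "ee_rot": TCP orientation; "wrist_force": force on the tool from outside, world axes, zero at the start; "ft_torque": the same for the moment, N m; "width": finger opening in m; "gripper_force": force on a finger pad.
Only numpy, scipy, OpenCV 4.12 (cv2) and the standard library are available. Lean on these libraries where they do the work, as an engineer would, in place of code of your own. Each camera call takes 0.05 s, during which the arm holds its last target. There are 200 camera calls.

## Task

Take the spirit level out of the tray, leaving the other things in it, and lay it flat along the low shelf, on the bare board beside the adjusting knob, and let go of it, without knocking the jar and shaker behind. Then take the adjusting knob, press it down so that the springy end of the shelf is pushed fully home, and turn the knob until the bubble stands between the two lines. Finish still holding the knob pressed down, with the bubble centred and the level lying free on the shelf.

Things in the scene. Friction and masses are not known exactly. Their poses are not given: they have to be found in the camera images.
- tray: fixed open grey tray with odds and ends, outside 250 (x) x 220 (y) x 42 mm high, walls and floor 5 mm; origin at the centre of its underside on the worktop
- spirit_level: the spirit level: aluminium bar with black ends, 180 long (its x) x 24 wide (its y) x 36 mm high (its z), about 0.2 kg, loose, lying upright roughly in the middle of the tray with 25 mm or more free on both long sides, vial on top; origin at the centre of its underside. 180 degrees round is as good
- bubble_mid (a point): middle of the level's bubble (18 x 10 mm, pale with a dark rim), on the level's top face. The bubble runs along the level's x towards the higher end, up to 30 mm either way from the middle, 1.4 mm per milliradian of tilt, and settles in about 1 s. Two black lines lie 12.5 mm either side of the level's middle
- level_top (a point): centre of the level's top face: the bubble is centred when it is here; 36 mm above the level's underside; axes as the level
- shelf: the low shelf's feet, fixed on the worktop; origin on the worktop under the middle of the board (which spans x = -170 to +170 mm, y = -55 to +55 mm in this frame, its top about 68 mm high); x runs along the shelf from the two plain feet (x = -150) to the adjusting foot (x = +130)
- level_spot (a point): middle of the bare part of the board, on its top face, 180 mm from the knob's axis: where the level goes, lengthways along the shelf; axes as the shelf
- shelf_press (a joint): how far the knob end of the shelf is pushed down on its spring, rad: 0 = floating up, 0.024 = fully home (6.7 mm at the knob; about 3 N starts it, 6.5 N holds it home; 8 to 15 N is good). It springs up again when let go, and the bubble then runs off towards the knob: only the reading while pressed home counts. The reading of this joint is noisy (0.01 rad)
- foot_knob: black adjusting knob: disc 56 mm across, 8 high, with a grip bar 46 (its x) x 14 (its y) x 26 mm high on it; origin on the axis at the board's top (disc top +8 mm, bar top +34). Stiff (0.15 N m), stays put. Clockwise from above raises this end, 4 mm per rad, and sends the bubble 20 mm per rad towards the knob; pressed home, it starts too low by 0.4 to 1.5 rad of clockwise turn
- peeler_a: peeler, 170 x 25 x 18 mm, loose in the tray; stays there
- bottle_opener: bottle opener with a thick handle, 174 x 41 x 20 mm, loose in the tray; stays there
- peg_a: small clothes peg, 72 x 15 x 12 mm, loose in the tray; stays there
- spice_a: spice jar, 43 mm across, 102 mm high, standing behind the shelf; leave alone
- salt_shaker: salt shaker, 44 mm across, 90 mm high, standing behind the shelf; leave alone

How it is judged:
On the way, in this order (a step that is already met when the one before it is completed fails the run):
1. the spirit level is lifted out of the tray (height (world z) of spirit_level above 0.05 m and contact force between spirit_level and tray below 0.05 N), for 0.2 s.
2. the spirit level lies on the shelf, let go (contact force between spirit_level and shelf above 0.8 N and contact force between each of the arm, the fingers and spirit_level below 0.1 N and angle between spirit_level's own z axis and vertical below 0.1 rad and linear speed of spirit_level below 0.02 m/s), for 0.3 s.
At the end, for the whole second after the job is handed in: Bubble within 3.5 mm of the vial's middle; fingers hold the knob still, pressed (over 2 N), joint shelf_press above 0.02. The level lies upright on the board, touched by the shelf only, within 15 degrees of its length, middle at shelf x -120 to +40, y within 40 mm (x of bubble_mid in the frame of level_top between -0.0035 and 0.0035 m and value of joint shelf_press above 0.02 rad and contact force between the fingers and foot_knob above 2 N and angular speed of foot_knob below 0.1 rad/s and contact force between spirit_level and shelf above 0.8 N and contact force between each of the fingers, the arm and spirit_level below 0.1 N and angle between spirit_level's own z axis and vertical below 0.1 rad and angle between the x axis of spirit_level and the x axis of shelf, either way round below 0.26 rad and x of spirit_level in the frame of shelf between -0.12 and 0.04 m and y of spirit_level in the frame of shelf between -0.04 and 0.04 m); the arm keeps its last pose, push and grip.
It fails at once if another thing is taken out of the tray (height (world z) of any of peeler_a, bottle_opener, peg_a above 0.06 m).
It fails at once if the spice jar or the salt shaker is knocked (distance of any of spice_a, salt_shaker from where it was at the start of the episode above 0.03 m).
It also fails if it takes over 72 s, if anything falls off the work surface, if the arm or the gripper's body presses on something with over 40 N, if the wrist force passes 120 N, or if a joint passes its speed limit or range.

## Working session

There is one attempt and no reset: what is moved stays moved. The work goes in short steps, Python scripts to look and compute and a tool call to move; the robot and the scene stay as the last step left them, time stands still between calls to the robot, and variables do not carry over. Pictures are saved under pics/ and viewed, at most 10 in all, crops included, and the job is handed in when it is done.

Besides the shell and the picture viewer there is one more tool, called after "Request:" in YAML: its name, and indented under it one key for each argument. send_rows: Moves the arm, as the interface text tells. Shift numbers are shares of 0.08 m and turn numbers shares of 2 rad, none past 1 either way. Its arguments: {"type":"object","properties":{"rot":{"type":"array","items":{"type":"array","items":{"type":"number","minimum":-1,"maximum":1}}},"linear":{"type":"array","items":{"type":"array","items":{"type":"number","minimum":-1,"maximum":1}}},"claw":{"type":"array","items":{"type":"number"}},"squeeze":{"type":"number"}},"required":["rot","linear","claw"]}

```bash
mkdir -p pics
cat > h.py <<'E'
import numpy as np,cv2
from station import ctrl
def snap(n):
    m=ctrl.camera_model(n); p,d=ctrl.read_camera(n); return np.array(p),np.array(d),np.array(m["camera_matrix"]),np.array(m["pose"])
def pts(d,K,T):
    v,u=np.mgrid[:d.shape[0],:d.shape[1]]
    P=np.stack([(u-K[0,2])/K[0,0]*d,(v-K[1,2])/K[1,1]*d,d],-1)
    return P@T[:3,:3].T+T[:3,3]
E
python3 - <<'E'
from h import *
ims=[]
for n in("scene","side"):
    p,d,K,T=snap(n); np.savez(n+".npz",p=p,d=d,K=K,T=T); ims.append(p); print(n,K.round(1).tolist(),T.round(3).tolist())
    cv2.imwrite(f"pics/{n}0.png",p[:,:,::-1])
o=ctrl.get_obs(); print({k:np.round(v,3).tolist() for k,v in o.items()})
E
```

```text
scene [[387.2, 0.0, 277.8], [0.0, 387.2, 212.2], [0.0, 0.0, 1.0]] [[0.633, -0.398, 0.664, 0.014], [-0.774, -0.321, 0.546, -0.552], [-0.004, -0.86, -0.511, 0.538], [0.0, 0.0, 0.0, 1.0]]
side [[396.8, 0.0, 280.6], [0.0, 396.8, 209.5], [0.0, 0.0, 1.0]] [[0.922, -0.172, 0.346, 0.337], [-0.386, -0.445, 0.808, -0.787], [0.015, -0.879, -0.477, 0.501], [0.0, 0.0, 0.0, 1.0]]
{'time_s': 0.1, 'joint_pos': [1.012, 0.359, 1.511, -0.0, 1.273, -0.115], 'dq': [-0.002, -0.001, -0.003, 0.0, 0.001, -0.001], 'tau': [-0.0, -52.865, -27.935, -0.0, 0.005, 0.0], 'tool_pos': [0.257, 0.542, 0.404], 'ee_rot': [[-0.903, 0.429, -0.001], [0.429, 0.903, -0.001], [0.0, -0.002, -1.0]], 'wrist_force': [0.172, -0.327, -0.446], 'ft_torque': [0.047, -0.028, -0.02], 'gripper_force': 0.0, 'width': 0.085}
```

View pics/scene0.png

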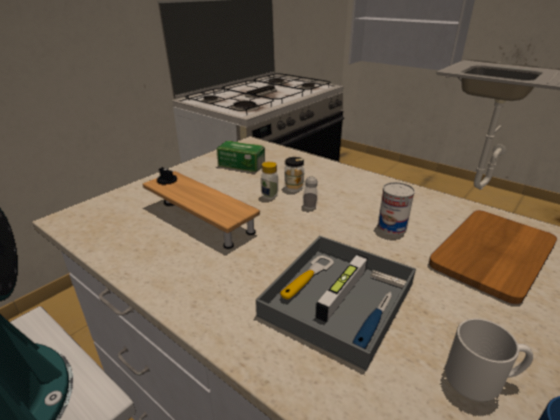

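View pics/side0.png

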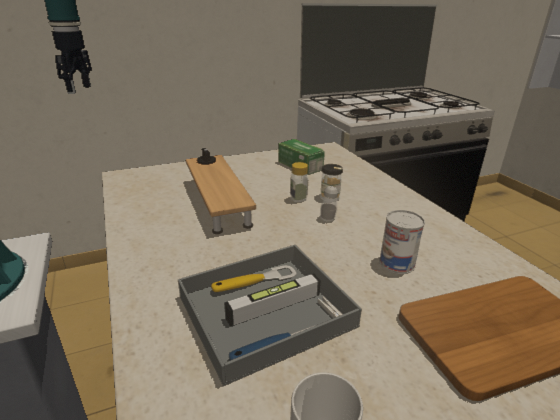

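The scene view shows the level at (324,312)–(360,263) in the tray, the shelf board from (150,185) to (250,215) and the knob at (167,177). The side view shows the level at (230,310)–(318,285), the board at (190–250,160–210) and the knob at (206,157).

Run:
```python
from h import *
for n,box,kb in(("scene",(270,240,420,350),(155,160,182,190)),("side",(190,260,345,350),(192,145,220,168))):
    f=np.load(n+".npz");p,d,K,T=f["p"],f["d"],f["K"],f["T"];P=pts(d,K,T)
    h=cv2.cvtColor(p,cv2.COLOR_RGB2HSV)
    def rect(m,t):
        q=P[m]; 
        c,(w,hh),a=cv2.minAreaRect(q[:,:2].astype(np.float32)); b=cv2.boxPoints((c,(w,hh),a))
        print(n,t,m.sum(),"c",np.round(c,4),"size",np.round((w,hh),4),"ang",round(a,1),"z",np.round(np.percentile(q[:,2],[5,50,95]),4)); print(b.round(3).tolist())
    B=np.zeros(d.shape,bool);B[box[1]:box[3],box[0]:box[2]]=1
    # level: top near .041, bright or lime or black, exclude tray walls by position
    c=P[(B)&(h[...,0]>28)&(h[...,0]<45)&(h[...,1]>100)&(P[...,2]>.03)]
    print("vial",c.mean(0).round(4),len(c))
    c=c.mean(0)
    m=B&(abs(P[...,2]-.041)<.006)&(np.hypot(P[...,0]-c[0],P[...,1]-c[1])<.098)
    rect(m,"level")
    S=(d>0)&(h[...,0]<18)&(h[...,1]>110)&(abs(P[...,2]-.07)<.012)&(P[...,1]>.05)
    nl,lab,st,_=cv2.connectedComponentsWithStats(S.astype(np.uint8)); k=1+np.argmax(st[1:,4]); rect(lab==k,"shelf")
    q=P[lab==k]; A=np.c_[q[:,:2],np.ones(len(q))]; print("plane",np.linalg.lstsq(A,q[:,2],rcond=None)[0].round(4))
    Bk=np.zeros(d.shape,bool);Bk[kb[1]:kb[3],kb[0]:kb[2]]=1
    kk=Bk&(h[...,2]<70)&(P[...,2]>.078)&(P[...,2]<.13); rect(kk,"knob"); 
    kk=Bk&(P[...,2]>.09)&(P[...,2]<.13);rect(kk,"bar")
    for (x0,y0,x1,y1) in [(255,155,335,215)] if n=="scene" else [(285,160,345,225)]:
        J=np.zeros(d.shape,bool);J[y0:y1,x0:x1]=1;J&=(P[...,2]>.03)&(P[...,2]<.12)
        nl,lab,st,_=cv2.connectedComponentsWithStats(J.astype(np.uint8))
        for i in range(1,nl):
            if st[i,4]>60: print("jar",P[lab==i].mean(0).round(3),st[i].tolist())
f=np.load("side.npz");g=np.load("scene.npz")
a=f["p"][130:240,170:280];b=g["p"][150:260,130:270];b2=g["p"][235:355,255:415]
z=lambda x,w,hh:cv2.resize(x,(w,hh),interpolation=cv2.INTER_CUBIC)
cv2.imwrite("pics/c0.png",np.hstack([z(a,400,400),z(b2,400,400)])[:,:,::-1])
```

```text
vial [ 0.5404 -0.2817  0.0438] 220
scene level 818 c [ 0.5439 -0.2802] size [0.1811 0.0244] ang 4.8 z [0.037  0.0406 0.0426]
[[0.453000009059906, -0.2759999930858612], [0.45500001311302185, -0.30000001192092896], [0.6349999904632568, -0.2849999964237213], [0.6330000162124634, -0.25999999046325684]]
scene shelf 2202 c [0.5583 0.1901] size [0.2819 0.1123] ang 88.7 z [0.0643 0.0684 0.0707]
[[0.49900001287460327, 0.05000000074505806], [0.6110000014305115, 0.04800000041723251], [0.6179999709129333, 0.33000001311302185], [0.5049999952316284, 0.3319999873638153]]
plane [0.02   0.0119 0.0552]
scene knob 155 c [0.5607 0.2903] size [0.0427 0.0451] ang 22.8 z [0.0783 0.0911 0.104 ]
[[0.5320000052452087, 0.30300000309944153], [0.550000011920929, 0.26100000739097595], [0.5889999866485596, 0.27799999713897705], [0.5720000267028809, 0.3190000057220459]]
scene bar 94 c [0.561  0.2936] size [0.0148 0.0488] ang 1.8 z [0.091  0.1001 0.1047]
[[0.5529999732971191, 0.3179999887943268], [0.5540000200271606, 0.26899999380111694], [0.5690000057220459, 0.26899999380111694], [0.5680000185966492, 0.317999988794
[... 697 characters left out ...]
, 0.33000001311302185], [0.5059999823570251, 0.3330000042915344]]
plane [0.0043 0.0115 0.0655]
side knob 131 c [0.5603 0.2894] size [0.0463 0.0472] ang 67.0 z [0.0785 0.0842 0.1047]
[[0.5299999713897705, 0.2770000100135803], [0.5730000138282776, 0.2590000033378601], [0.5910000205039978, 0.3009999990463257], [0.5479999780654907, 0.3199999928474426]]
side bar 62 c [0.5592 0.2906] size [0.013  0.0475] ang 5.1 z [0.0909 0.1011 0.1059]
[[0.5509999990463257, 0.3140000104904175], [0.5550000071525574, 0.26600000262260437], [0.5680000185966492, 0.2680000066757202], [0.5640000104904175, 0.3149999976158142]]
jar [0.786 0.121 0.065] [290, 160, 34, 33, 615]
jar [0.823 0.022 0.066] [320, 164, 23, 49, 847]
```

View pics/c0.png

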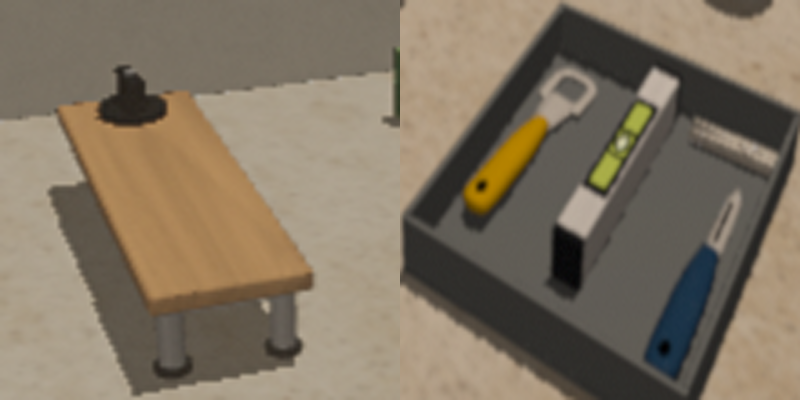

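The crops show the knob's bar lying along the shelf at the board's far end. The level is upright in the tray, with the opener and peeler clear of it on both sides. I'll travel towards the tray at height.

Request:
send_rows:
  rot:
    - [0,0,0]
    - [0,0,0]
    - [0,0,0]
    - [0,0,0]
  linear:
    - [-0.3,-0.3,0]
    - [-0.6,-0.6,0]
    - [-0.9,-0.9,0]
    - [-1,-1,0]
  claw: [0.47,0.47,0.47,0.47]

```text
time_s: 0.43
tool_pos: [0.2958, 0.4318, 0.404]
ee_rot: [[-0.903, 0.43, -0.001], [0.43, 0.903, -0.004], [-0.001, -0.004, -1.0]]
wrist_force: [-0.4, -0.1, -0.6]
width: 0.041
gripper_force: 0.0
```

Request:
send_rows:
  rot:
    - [0,0,0]
    - [0,0,0]
    - [0,0,0]
    - [0,0,0]
  linear:
    - [-0.3,-0.3,0]
    - [-0.6,-0.6,0]
    - [-0.9,-0.9,0]
    - [-1,-1,0]
  claw: [0.47,0.47,0.47,0.47]

```text
time_s: 0.77
tool_pos: [0.3338, 0.3257, 0.4043]
ee_rot: [[-0.903, 0.431, -0.001], [0.431, 0.903, -0.002], [-0.0, -0.002, -1.0]]
wrist_force: [-0.7, 0.4, -0.0]
width: 0.0401
gripper_force: 0.0
```

Request:
send_rows:
  rot:
    - [0,0,0]
    - [0,0,0]
    - [0,0,0]
    - [0,0,0]
  linear:
    - [-0.3,-0.3,0]
    - [-0.6,-0.6,0]
    - [-0.9,-0.9,0]
    - [-1,-1,0]
  claw: [0.47,0.47,0.47,0.47]

```text
time_s: 1.1
tool_pos: [0.3721, 0.2196, 0.4046]
ee_rot: [[-0.902, 0.431, 0.0], [0.431, 0.902, -0.001], [-0.001, -0.001, -1.0]]
wrist_force: [0.4, 0.0, -0.7]
width: 0.04
gripper_force: 0.0
```

Request:
send_rows:
  rot:
    - [0,0,0]
    - [0,0,0]
    - [0,0,0]
    - [0,0,0]
  linear:
    - [-0.3,-0.3,0]
    - [-0.6,-0.6,0]
    - [-0.9,-0.9,0]
    - [-1,-1,0]
  claw: [0.47,0.47,0.47,0.47]

```text
time_s: 1.43
tool_pos: [0.4106, 0.1129, 0.4049]
ee_rot: [[-0.902, 0.431, 0.001], [0.431, 0.902, -0.001], [-0.002, -0.001, -1.0]]
wrist_force: [0.6, -0.5, 0.5]
width: 0.0402
gripper_force: 0.0
```

Request:
send_rows:
  rot:
    - [0,0,0]
    - [0,0,0]
    - [0,0,0]
    - [0,0,0]
  linear:
    - [-0.3,-0.3,0]
    - [-0.6,-0.6,0]
    - [-0.9,-0.9,0]
    - [-1,-1,0]
  claw: [0.47,0.47,0.47,0.47]

```text
time_s: 1.77
tool_pos: [0.449, 0.0059, 0.4049]
ee_rot: [[-0.902, 0.431, 0.002], [0.431, 0.902, -0.002], [-0.002, -0.001, -1.0]]
wrist_force: [0.2, 1.0, 1.0]
width: 0.0402
gripper_force: 0.0
```

Request:
send_rows:
  rot:
    - [0,0,0]
    - [0,0,0]
    - [0,0,0]
    - [0,0,0]
  linear:
    - [-0.3,-0.3,0]
    - [-0.6,-0.6,0]
    - [-0.9,-0.9,0]
    - [-1,-1,0]
  claw: [0.47,0.47,0.47,0.47]

```text
time_s: 2.1
tool_pos: [0.487, -0.1008, 0.4048]
ee_rot: [[-0.902, 0.431, 0.002], [0.431, 0.902, -0.002], [-0.003, -0.001, -1.0]]
wrist_force: [0.9, 0.0, 0.3]
width: 0.0401
gripper_force: 0.0
```

Request:
send_rows:
  rot:
    - [0,0,0]
    - [0,0,0]
    - [0,0,0]
    - [0,0,0]
  linear:
    - [-0.3,-0.3,0]
    - [-0.6,-0.6,0]
    - [-0.9,-0.9,0]
    - [-1,-1,0]
  claw: [0.47,0.47,0.47,0.47]

```text
time_s: 2.43
tool_pos: [0.5247, -0.2074, 0.4047]
ee_rot: [[-0.902, 0.431, 0.002], [0.431, 0.902, -0.002], [-0.002, -0.001, -1.0]]
wrist_force: [1.0, -1.0, -0.4]
width: 0.0407
gripper_force: 0.0
```

Request:
send_rows:
  rot:
    - [0,0,0.0625]
    - [0,0,0.125]
    - [0,0,0.1875]
    - [0,0,0.25]
    - [0,0,0.3125]
    - [0,0,0.375]
    - [0,0,0.4375]
    - [0,0,0.5]
  linear:
    - [0,0,0]
    - [0,0,0]
    - [0,0,0]
    - [0,0,0]
    - [0,0,0]
    - [0,0,0]
    - [0,0,0]
    - [0,0,0]
  claw: [0.47,0.47,0.47,0.47,0.47,0.47,0.47,0.47]

```text
time_s: 3.1
tool_pos: [0.523, -0.203, 0.4044]
ee_rot: [[-0.121, 0.993, -0.001], [0.993, 0.121, 0.001], [0.001, -0.001, -1.0]]
wrist_force: [-0.6, 0.5, 0.7]
width: 0.0399
gripper_force: 0.0
```

Request:
send_rows:
  rot:
    - [0,0,0.0625]
    - [0,0,0.125]
    - [0,0,0.1875]
    - [0,0,0.25]
    - [0,0,0.3125]
    - [0,0,0.375]
    - [0,0,0.4375]
    - [0,0,0.5]
  linear:
    - [0,0,0]
    - [0,0,0]
    - [0,0,0]
    - [0,0,0]
    - [0,0,0]
    - [0,0,0]
    - [0,0,0]
    - [0,0,0]
  claw: [0.47,0.47,0.47,0.47,0.47,0.47,0.47,0.47]

```text
time_s: 3.77
tool_pos: [0.523, -0.203, 0.4044]
ee_rot: [[0.77, 0.638, -0.001], [0.638, -0.77, 0.001], [0.0, -0.001, -1.0]]
wrist_force: [0.7, -0.9, 0.1]
width: 0.0402
gripper_force: 0.0
```

Request:
send_rows:
  rot:
    - [0,0,0.06]
    - [0,0,0.12]
    - [0,0,0.18]
    - [0,0,0.24]
    - [0,0,0.3]
    - [0,0,0.307]
    - [0,0,0.307]
  linear:
    - [0,0,0]
    - [0,0,0]
    - [0,0,0]
    - [0,0,0]
    - [0,0,0]
    - [0,0,0]
    - [0,0,0]
  claw: [0.47,0.47,0.47,0.47,0.47,0.47,0.47]

```text
time_s: 4.35
tool_pos: [0.523, -0.2034, 0.4045]
ee_rot: [[0.996, 0.087, -0.0], [0.087, -0.996, 0.001], [-0.0, -0.001, -1.0]]
wrist_force: [0.1, -0.3, -0.2]
width: 0.0399
gripper_force: 0.0
```

Request:
send_rows:
  rot:
    - [0,0,0]
    - [0,0,0]
    - [0,0,0]
    - [0,0,0]
    - [0,0,0]
  linear:
    - [0.05,0.3,0.3]
    - [0.1,0.6,0.6]
    - [0.17,0.9,0.9]
    - [0.17,0.986,1]
    - [0.17,0.986,1]
  claw: [0.47,0.47,0.47,0.47,0.47]

```text
time_s: 4.77
tool_pos: [0.5425, -0.2825, 0.3221]
ee_rot: [[0.996, 0.084, -0.004], [0.085, -0.996, 0.002], [-0.004, -0.003, -1.0]]
wrist_force: [0.4, 0.4, 0.4]
width: 0.0403
gripper_force: 0.0
```

Run:
```python
from h import *
p,d,K,T=snap("wrist");P=pts(d,K,T);h=cv2.cvtColor(p,cv2.COLOR_RGB2HSV)
print(ctrl.get_obs()["tool_pos"].round(4) , K.round(0).tolist(),T.round(3).tolist())
cv2.imwrite("pics/w1.png",p[:,:,::-1])
m=(abs(P[...,2]-.041)<.006)&(d>0)&(abs(P[...,0]-.543)<.11)&(abs(P[...,1]+.281)<.04)
nl,lab,st,_=cv2.connectedComponentsWithStats(m.astype(np.uint8));k=1+np.argmax(st[1:,4])
print(cv2.minAreaRect(P[lab==k][:,:2].astype(np.float32)),np.median(P[lab==k][:,2]))
```

```text
[ 0.5427 -0.2816  0.3236] [[331.0, 0.0, 284.0], [0.0, 331.0, 212.0], [0.0, 0.0, 1.0]] [[0.084, -0.955, -0.284, 0.614], [-0.996, -0.081, -0.023, -0.277], [-0.001, 0.285, -0.959, 0.291], [0.0, 0.0, 0.0, 1.0]]
((0.5457879304885864, -0.2822585105895996), (0.17949166893959045, 0.024076789617538452), 4.914559364318848) 0.0415275193767706
```

View pics/w1.png

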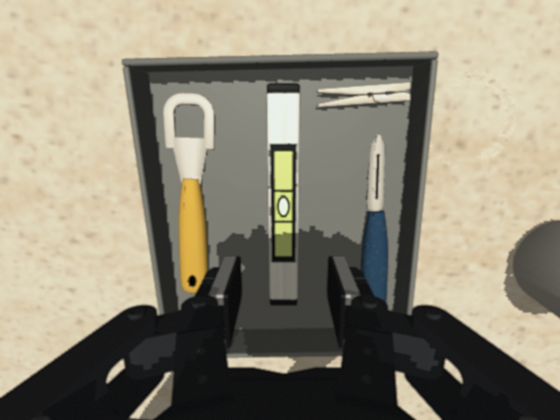

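The wrist view shows the level at column 283, rows 85–305, square between the fingers and clear of the opener and peeler. I'll descend and grip.

Request:
send_rows:
  rot:
    - [0,0,0]
    - [0,0,0]
    - [0,0,0]
    - [0,0,0]
  linear:
    - [0.03,0,0.3]
    - [0.03,0,0.6]
    - [0.03,0,0.9]
    - [0.03,0,1]
  claw: [0.47,0.47,0.47,0.47]

```text
time_s: 5.15
tool_pos: [0.5446, -0.2797, 0.2434]
ee_rot: [[0.996, 0.086, -0.003], [0.086, -0.996, 0.002], [-0.002, -0.002, -1.0]]
wrist_force: [-0.6, -0.2, -1.2]
width: 0.0399
gripper_force: 0.0
```

Request:
send_rows:
  rot:
    - [0,0,0]
    - [0,0,0]
    - [0,0,0]
    - [0,0,0]
    - [0,0,0]
  linear:
    - [0,0,0.2]
    - [0,0,0.4]
    - [0,0,0.55]
    - [0,0,0.68]
    - [0,0,0.7]
  claw: [0.47,0.47,0.47,0.47,0.47]

```text
time_s: 5.57
tool_pos: [0.5452, -0.2809, 0.1879]
ee_rot: [[0.996, 0.084, -0.001], [0.084, -0.996, 0.001], [-0.001, -0.001, -1.0]]
wrist_force: [-0.1, -0.1, -0.5]
width: 0.04
gripper_force: 0.0
```

Request:
send_rows:
  rot:
    - [0,0,0]
    - [0,0,0]
    - [0,0,0]
    - [0,0,0]
    - [0,0,0]
    - [0,0,0]
  linear:
    - [0,0,0]
    - [0,0,0]
    - [0,0,0]
    - [0,0,0]
    - [0,0,0]
    - [0,0,0]
  claw: [0.2,0.1,0.1,0.1,0.1,0.1]
  squeeze: 50

```text
time_s: 6.07
tool_pos: [0.5457, -0.2817, 0.1893]
ee_rot: [[0.996, 0.084, 0.001], [0.084, -0.996, -0.001], [0.001, 0.001, -1.0]]
wrist_force: [0.1, 0.2, 2.5]
width: 0.0232
gripper_force: 50.7
```

Request:
send_rows:
  rot:
    - [0,0,0]
    - [0,0,0]
    - [0,0,0]
    - [0,0,0]
    - [0,0,0]
  linear:
    - [0,0,-0.1]
    - [0,0,-0.3]
    - [0,0,-0.55]
    - [0,0,-0.8]
    - [0,0,-1]
  claw: [0.1,0.1,0.1,0.1,0.1]

```text
time_s: 6.48
tool_pos: [0.5455, -0.2817, 0.2704]
ee_rot: [[0.996, 0.084, 0.001], [0.084, -0.996, -0.0], [0.0, 0.001, -1.0]]
wrist_force: [0.5, -0.6, -1.7]
width: 0.0231
gripper_force: 50.3
```

Request:
send_rows:
  rot:
    - [0,0,0]
    - [0,0,0]
    - [0,0,0]
    - [0,0,0]
    - [0,0,0]
  linear:
    - [0,0,-0.2]
    - [0,0,-0.4]
    - [0,0,-0.5]
    - [0,0,-0.5]
    - [0,0,-0.5]
  claw: [0.1,0.1,0.1,0.1,0.1]

```text
time_s: 6.9
tool_pos: [0.5454, -0.2816, 0.3089]
ee_rot: [[0.996, 0.084, 0.0], [0.084, -0.996, -0.0], [0.0, 0.0, -1.0]]
wrist_force: [0.1, 0.7, -2.3]
width: 0.0232
gripper_force: 50.2
```

Request:
send_rows:
  rot:
    - [0,0,0]
    - [0,0,0]
    - [0,0,0]
    - [0,0,0]
    - [0,0,0]
  linear:
    - [0.02,-0.1,0]
    - [0.04,-0.3,0]
    - [0.06,-0.5,0]
    - [0.08,-0.75,0]
    - [0.11,-0.975,0]
  claw: [0.1,0.1,0.1,0.1,0.1]

```text
time_s: 7.32
tool_pos: [0.5469, -0.2004, 0.3078]
ee_rot: [[0.996, 0.084, -0.002], [0.084, -0.996, 0.002], [-0.002, -0.002, -1.0]]
wrist_force: [0.3, 0.6, -2.5]
width: 0.0231
gripper_force: 50.2
```

Request:
send_rows:
  rot:
    - [0,0,0]
    - [0,0,0]
    - [0,0,0]
    - [0,0,0]
  linear:
    - [0.02,-0.25,0]
    - [0.05,-0.5,0]
    - [0.08,-0.75,0]
    - [0.11,-0.975,0]
  claw: [0.1,0.1,0.1,0.1]

```text
time_s: 7.65
tool_pos: [0.549, -0.1215, 0.308]
ee_rot: [[0.996, 0.085, -0.002], [0.085, -0.996, 0.001], [-0.002, -0.001, -1.0]]
wrist_force: [-0.1, -0.0, -2.2]
width: 0.0229
gripper_force: 50.2
```

Request:
send_rows:
  rot:
    - [0,0,0]
    - [0,0,0]
    - [0,0,0]
    - [0,0,0]
  linear:
    - [0.02,-0.25,0]
    - [0.05,-0.5,0]
    - [0.08,-0.75,0]
    - [0.11,-0.975,0]
  claw: [0.1,0.1,0.1,0.1]

```text
time_s: 7.98
tool_pos: [0.551, -0.0432, 0.308]
ee_rot: [[0.996, 0.085, -0.002], [0.085, -0.996, 0.001], [-0.002, -0.001, -1.0]]
wrist_force: [0.3, 0.2, -2.1]
width: 0.0231
gripper_force: 50.2
```

Request:
send_rows:
  rot:
    - [0,0,0]
    - [0,0,0]
    - [0,0,0]
    - [0,0,0]
  linear:
    - [0.02,-0.25,0]
    - [0.05,-0.5,0]
    - [0.08,-0.75,0]
    - [0.11,-0.975,0]
  claw: [0.1,0.1,0.1,0.1]

```text
time_s: 8.32
tool_pos: [0.553, 0.0351, 0.308]
ee_rot: [[0.996, 0.085, -0.002], [0.085, -0.996, 0.001], [-0.002, -0.001, -1.0]]
wrist_force: [-0.2, -0.0, -2.1]
width: 0.0233
gripper_force: 50.2
```

Request:
send_rows:
  rot:
    - [0,0,0]
    - [0,0,0]
    - [0,0,0]
    - [0,0,0]
    - [0,0,0]
    - [0,0,0]
  linear:
    - [0.02,-0.25,0]
    - [0.05,-0.5,0]
    - [0.08,-0.7,0]
    - [0.11,-0.85,0]
    - [0.11,-0.95,0]
    - [0.11,-0.975,0]
  claw: [0.1,0.1,0.1,0.1,0.1,0.1]

```text
time_s: 8.82
tool_pos: [0.5559, 0.1125, 0.3083]
ee_rot: [[0.996, 0.086, -0.001], [0.086, -0.996, 0.0], [-0.001, -0.0, -1.0]]
wrist_force: [0.4, -0.3, -1.5]
width: 0.0229
gripper_force: 50.2
```

Request:
send_rows:
  rot:
    - [0,0,-0.03]
    - [0,0,-0.07]
    - [0,0,-0.12]
    - [0,0,-0.17]
    - [0,0,-0.22]
    - [0,0,-0.27]
    - [0,0,-0.32]
    - [0,0,-0.37]
  linear:
    - [0,0,0]
    - [0,0,0]
    - [0,0,0]
    - [0,0,0]
    - [0,0,0]
    - [0,0,0]
    - [0,0,0]
    - [0,0,0]
  claw: [0.1,0.1,0.1,0.1,0.1,0.1,0.1,0.1]

```text
time_s: 9.48
tool_pos: [0.5564, 0.1101, 0.3085]
ee_rot: [[0.676, 0.737, -0.001], [0.737, -0.676, -0.0], [-0.001, -0.0, -1.0]]
wrist_force: [-0.1, -0.5, -1.4]
width: 0.0234
gripper_force: 50.2
```

Request:
send_rows:
  rot:
    - [0,0,-0.05]
    - [0,0,-0.1]
    - [0,0,-0.15]
    - [0,0,-0.2]
    - [0,0,-0.25]
    - [0,0,-0.3]
    - [0,0,-0.34]
    - [0,0,-0.362]
  linear:
    - [0,0,0]
    - [0,0,0]
    - [0,0,0]
    - [0,0,0]
    - [0,0,0]
    - [0,0,0]
    - [0,0,0]
    - [0,0,0]
  claw: [0.1,0.1,0.1,0.1,0.1,0.1,0.1,0.1]

```text
time_s: 10.15
tool_pos: [0.5564, 0.1101, 0.3085]
ee_rot: [[0.02, 1.0, -0.001], [1.0, -0.02, -0.0], [-0.0, -0.001, -1.0]]
wrist_force: [0.2, 0.1, -1.7]
width: 0.0235
gripper_force: 50.2
```

Run:
```python
from h import *
p,d,K,T=snap("wrist");P=pts(d,K,T)
o=ctrl.get_obs();print(o["time_s"],o["tool_pos"].round(4),o["ee_rot"].round(3).tolist(),o["width"],o["gripper_force"],o["wrist_force"].round(1))
a=p.copy();q,_,_,_=snap("side")
cv2.imwrite("pics/w2.png",np.hstack([cv2.resize(a,(400,300)),cv2.resize(q,(400,300))])[:,:,::-1])
```

```text
10.2 [0.5564 0.1101 0.3085] [[0.019, 1.0, -0.001], [1.0, -0.019, -0.0], [-0.001, -0.001, -1.0]] 0.023079794850580593 50.213332772254944 [-0.6 -0.7 -2.7]
```

View pics/w2.png

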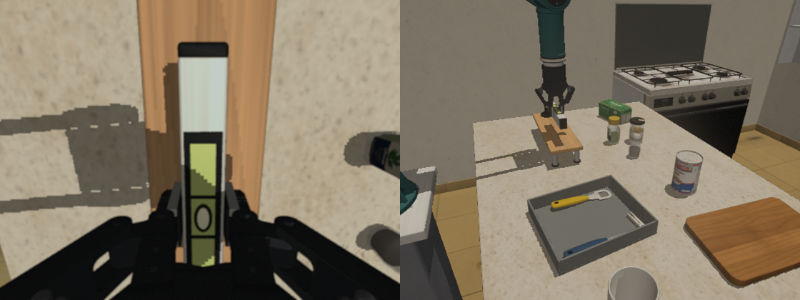

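The wrist view shows the level centred over the board and parallel to it. In the side view the other items are still in the tray. I'll lower it.

Request:
send_rows:
  rot:
    - [0,0,0]
    - [0,0,0]
    - [0,0,0]
    - [0,0,0]
    - [0,0,0]
  linear:
    - [0,0,0.15]
    - [0,0,0.35]
    - [0,0,0.52]
    - [0,0,0.6]
    - [0,0,0.64]
  claw: [0.1,0.1,0.1,0.1,0.1]

```text
time_s: 10.67
tool_pos: [0.5561, 0.1104, 0.2564]
ee_rot: [[0.024, 1.0, -0.002], [1.0, -0.024, -0.0], [-0.0, -0.002, -1.0]]
wrist_force: [0.3, 1.2, -2.1]
width: 0.0233
gripper_force: 50.2
```

Request:
send_rows:
  rot:
    - [0,0,0]
    - [0,0,0]
    - [0,0,0]
    - [0,0,0]
  linear:
    - [0,0,0.01]
    - [0,0,0.02]
    - [0,0,0.03]
    - [0,0,0.03]
  claw: [0.1,0.1,0.1,0.1]

```text
time_s: 11.0
tool_pos: [0.557, 0.1107, 0.2556]
ee_rot: [[0.023, 1.0, 0.001], [1.0, -0.023, -0.0], [-0.0, 0.001, -1.0]]
wrist_force: [-0.4, -0.3, -1.7]
width: 0.0229
gripper_force: 50.2
```

Request:
send_rows:
  rot:
    - [0,0,0]
    - [0,0,0]
    - [0,0,0]
    - [0,0,0]
  linear:
    - [0,0,0.01]
    - [0,0,0.02]
    - [0,0,0.025]
    - [0,0,0.025]
  claw: [0.1,0.1,0.1,0.1]

```text
time_s: 11.33
tool_pos: [0.557, 0.1106, 0.2536]
ee_rot: [[0.023, 1.0, 0.001], [1.0, -0.023, -0.0], [-0.0, 0.001, -1.0]]
wrist_force: [-0.7, -1.7, 2.9]
width: 0.023
gripper_force: 50.8
```

Request:
send_rows:
  rot:
    - [0,0,0]
    - [0,0,0]
    - [0,0,0]
    - [0,0,0]
    - [0,0,0]
    - [0,0,0]
  linear:
    - [0,0,0]
    - [0,0,0]
    - [0,0,0]
    - [0,0,0]
    - [0,0,0]
    - [0,0,0]
  claw: [0.33,0.4,0.5,0.55,0.55,0.55]

```text
time_s: 11.83
tool_pos: [0.5566, 0.1107, 0.253]
ee_rot: [[0.023, 1.0, -0.0], [1.0, -0.023, -0.0], [-0.0, -0.0, -1.0]]
wrist_force: [-0.5, 0.6, 0.1]
width: 0.0474
gripper_force: 0.0
```

Request:
send_rows:
  rot:
    - [0,0,0]
    - [0,0,0]
    - [0,0,0]
    - [0,0,0]
    - [0,0,0]
  linear:
    - [0,0,-0.15]
    - [0,0,-0.4]
    - [0,0,-0.7]
    - [0,0,-1]
    - [0,0,-1]
  claw: [0.55,0.55,0.55,0.55,0.55]

```text
time_s: 12.25
tool_pos: [0.5585, 0.1109, 0.3376]
ee_rot: [[0.023, 1.0, 0.008], [1.0, -0.023, 0.001], [0.001, 0.008, -1.0]]
wrist_force: [1.0, -0.0, 0.9]
width: 0.0469
gripper_force: 0.0
```

Run:
```python
from h import *
p,d,K,T=snap("wrist");P=pts(d,K,T);h=cv2.cvtColor(p,cv2.COLOR_RGB2HSV)
o=ctrl.get_obs();print(o["time_s"],o["tool_pos"].round(4),o["ee_rot"].round(3).tolist(),o["width"])
cv2.imwrite("pics/w3.png",p[:,:,::-1])
m=(d>0)&(P[...,1]>.24)&(P[...,1]<.34)&(P[...,0]>.52)&(P[...,0]<.6)&(h[...,2]<80)
for t,zz in(("bar",(.095,.115)),("all",(.072,.115))):
    q=P[m&(P[...,2]>zz[0])&(P[...,2]<zz[1])]
    if len(q)>10: print(t,len(q),cv2.minAreaRect(q[:,:2].astype(np.float32)),q[:,2].max())
m=(abs(P[...,2]-.104)<.008)&(d>0)&(abs(P[...,0]-.556)<.03)&(P[...,1]<.21)&(P[...,1]>0)
print("level",cv2.minAreaRect(P[m][:,:2].astype(np.float32)),np.median(P[m][:,2]))
```

```text
12.3 [0.5579 0.1109 0.3357] [[0.023, 1.0, 0.006], [1.0, -0.023, 0.0], [0.001, 0.006, -1.0]] 0.04705144266015975
level ((0.5578673481941223, 0.10905169695615768), (0.17941196262836456, 0.0241097304970026), 88.77845001220703) 0.10584772266358214
```

View pics/w3.png

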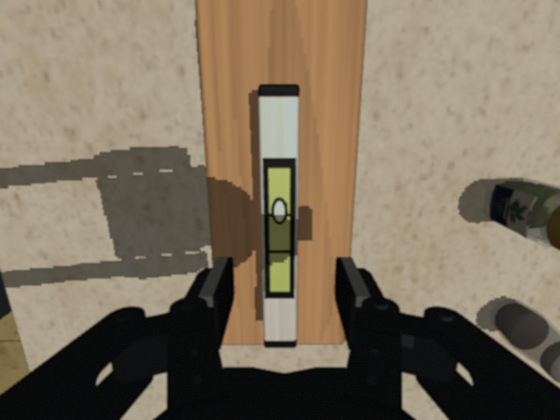

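The wrist view shows the level lying free along the middle of the board (column 280, rows 85–345), with the jars untouched. I'll move on to the knob.

Request:
send_rows:
  rot:
    - [0,0,0]
    - [0,0,0]
    - [0,0,0]
  linear:
    - [0.25,0,0]
    - [0.5,0,0]
    - [0.75,0,0]
  claw: [0.55,0.55,0.55]

```text
time_s: 12.55
tool_pos: [0.5576, 0.171, 0.3321]
ee_rot: [[0.024, 1.0, -0.002], [1.0, -0.024, -0.0], [-0.0, -0.002, -1.0]]
wrist_force: [0.0, -0.0, 0.2]
width: 0.0471
gripper_force: 0.0
```

Request:
send_rows:
  rot:
    - [0,0,0]
    - [0,0,0]
    - [0,0,0]
    - [0,0,0]
    - [0,0,0]
  linear:
    - [0.25,0,0]
    - [0.5,0,0]
    - [0.75,0,0]
    - [0.75,0,0]
    - [0.75,0,0]
  claw: [0.55,0.55,0.55,0.55,0.55]

```text
time_s: 12.97
tool_pos: [0.5589, 0.2313, 0.3319]
ee_rot: [[0.021, 1.0, -0.002], [1.0, -0.021, -0.001], [-0.001, -0.002, -1.0]]
wrist_force: [0.4, -0.1, 1.1]
width: 0.0469
gripper_force: 0.0
```

Run:
```python
from h import *
p,d,K,T=snap("wrist");P=pts(d,K,T);h=cv2.cvtColor(p,cv2.COLOR_RGB2HSV)
o=ctrl.get_obs();print(o["time_s"],o["tool_pos"].round(4),o["ee_rot"].round(3).tolist(),o["width"])
m=(d>0)&(P[...,1]>.24)&(P[...,1]<.34)&(P[...,0]>.52)&(P[...,0]<.6)&(h[...,2]<80)
for t,zz in(("bar",(.097,.115)),("all",(.074,.115))):
    q=P[m&(P[...,2]>zz[0])&(P[...,2]<zz[1])]
    if len(q)>10: print(t,len(q),cv2.minAreaRect(q[:,:2].astype(np.float32)),q[:,2].max(),np.median(q[:,2]))
s,_,_,_=snap("side"); g,_,_,_=snap("scene")
cv2.imwrite("pics/w4.png",np.hstack([cv2.resize(p,(400,300)),cv2.resize(s[130:220,170:290],(400,300),interpolation=cv2.INTER_CUBIC)])[:,:,::-1])
```

```text
13.0167 [0.5589 0.2306 0.332 ] [[0.022, 1.0, -0.002], [1.0, -0.022, -0.001], [-0.001, -0.002, -1.0]] 0.04693059868763231
bar 1691 ((0.563562273979187, 0.2920228838920593), (0.013962730765342712, 0.045296452939510345), 2.4505627155303955) 0.10721769708003648 0.10477988172173758
all 5358 ((0.5630708932876587, 0.2928156554698944), (0.05410431697964668, 0.05289047211408615), 3.918600082397461) 0.10721769708003648 0.07957773418213766
```

View pics/w4.png

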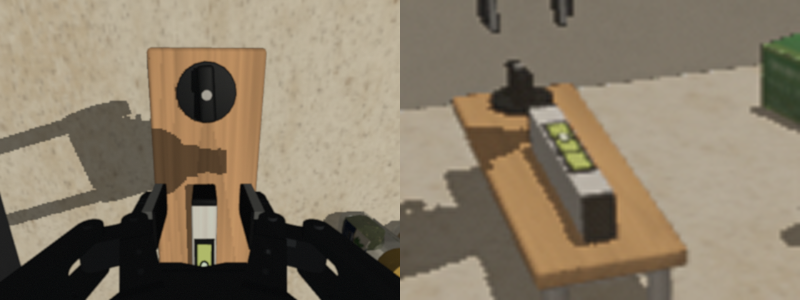

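The wrist view shows the knob at (206,92), with its bar 2.5° off the shelf's cross axis. In the side view the level lies clean and its bubble is towards the knob. I'll go to the knob.

Request:
send_rows:
  rot:
    - [0,0,-0.01]
    - [0,0,-0.02]
    - [0,0,-0.032]
    - [0,0,-0.032]
    - [0,0,-0.032]
  linear:
    - [0.25,0.02,0.1]
    - [0.5,0.04,0.2]
    - [0.77,0.04,0.3]
    - [0.77,0.04,0.4]
    - [0.77,0.04,0.4]
  claw: [0.55,0.55,0.55,0.55,0.55]

```text
time_s: 13.53
tool_pos: [0.5634, 0.2918, 0.2992]
ee_rot: [[-0.041, 0.999, -0.003], [0.999, 0.041, -0.002], [-0.001, -0.003, -1.0]]
wrist_force: [0.0, -0.2, -0.4]
width: 0.0471
gripper_force: 0.0
```

Request:
send_rows:
  rot:
    - [0,0,0]
    - [0,0,0]
    - [0,0,0]
    - [0,0,0]
    - [0,0,0]
  linear:
    - [0,0,0.15]
    - [0,0,0.3]
    - [0,0,0.45]
    - [0,0,0.51]
    - [0,0,0.51]
  claw: [0.55,0.55,0.55,0.55,0.55]

```text
time_s: 13.95
tool_pos: [0.5633, 0.2913, 0.2582]
ee_rot: [[-0.04, 0.999, -0.004], [0.999, 0.04, -0.001], [-0.001, -0.004, -1.0]]
wrist_force: [0.0, -0.4, 0.1]
width: 0.0471
gripper_force: 0.0
```

Request:
send_rows:
  rot:
    - [0,0,0]
    - [0,0,0]
    - [0,0,0]
    - [0,0,0]
    - [0,0,0]
    - [0,0,0]
    - [0,0,0]
  linear:
    - [0,0,0]
    - [0,0,0]
    - [0,0,0]
    - [0,0,0]
    - [0,0,0]
    - [0,0,0]
    - [0,0,0]
  claw: [0.3,0.2,0.1,0,0,0,0]
  squeeze: 60

```text
time_s: 14.53
tool_pos: [0.564, 0.2923, 0.2607]
ee_rot: [[-0.041, 0.999, 0.0], [0.999, 0.041, 0.0], [0.0, 0.0, -1.0]]
wrist_force: [-1.4, 0.9, 3.4]
width: 0.0123
gripper_force: 62.7
```

Request:
send_rows:
  rot:
    - [0,0,0]
    - [0,0,0]
    - [0,0,0]
    - [0,0,0]
    - [0,0,0]
  linear:
    - [0,0,0.015]
    - [0,0,0.03]
    - [0,0,0.045]
    - [0,0,0.06]
    - [0,0,0.06]
  claw: [0,0,0,0,0]

```text
time_s: 14.95
tool_pos: [0.5642, 0.2927, 0.2558]
ee_rot: [[-0.041, 0.999, 0.001], [0.999, 0.041, 0.001], [0.001, 0.001, -1.0]]
wrist_force: [-2.2, 2.1, 8.1]
width: 0.0124
gripper_force: 63.3
```

Request:
send_rows:
  rot:
    - [0,0,0]
    - [0,0,0]
    - [0,0,0]
    - [0,0,0]
  linear:
    - [0,0,0.01]
    - [0,0,0.02]
    - [0,0,0.02]
    - [0,0,0.02]
  claw: [0,0,0,0]

```text
time_s: 15.28
tool_pos: [0.5643, 0.2928, 0.2546]
ee_rot: [[-0.041, 0.999, 0.001], [0.999, 0.041, 0.001], [0.001, 0.001, -1.0]]
wrist_force: [-2.6, 2.9, 8.0]
width: 0.0124
gripper_force: 63.5
```

Request:
send_rows:
  rot:
    - [0,0,0]
    - [0,0,0]
    - [0,0,0]
    - [0,0,0]
  linear:
    - [0,0,0.01]
    - [0,0,0.01]
    - [0,0,0.01]
    - [0,0,0.01]
  claw: [0,0,0,0]

```text
time_s: 15.62
tool_pos: [0.5644, 0.2928, 0.2541]
ee_rot: [[-0.041, 0.999, 0.002], [0.999, 0.041, 0.001], [0.001, 0.002, -1.0]]
wrist_force: [-2.7, 3.1, 8.3]
width: 0.0128
gripper_force: 63.6
```

Request:
send_rows:
  rot:
    - [0,0,0]
    - [0,0,0]
    - [0,0,0]
    - [0,0,0]
  linear:
    - [0,0,0.01]
    - [0,0,0.02]
    - [0,0,0.02]
    - [0,0,0.02]
  claw: [0,0,0,0]

```text
time_s: 15.95
tool_pos: [0.5649, 0.2928, 0.2537]
ee_rot: [[-0.041, 0.999, 0.003], [0.999, 0.041, 0.001], [0.001, 0.003, -1.0]]
wrist_force: [-3.7, 2.0, 16.1]
width: 0.0124
gripper_force: 64.6
```

Request:
send_rows:
  rot:
    - [0,0,0]
    - [0,0,0]
    - [0,0,0]
    - [0,0,0]
  linear:
    - [0,0,0.01]
    - [0,0,0.01]
    - [0,0,0.01]
    - [0,0,0.01]
  claw: [0,0,0,0]

```text
time_s: 16.28
tool_pos: [0.5651, 0.2928, 0.2535]
ee_rot: [[-0.041, 0.999, 0.004], [0.999, 0.041, 0.001], [0.001, 0.004, -1.0]]
wrist_force: [-3.0, -0.0, 20.5]
width: 0.0126
gripper_force: 65.1
```

```bash
cat > bub.py <<'E'
from h import *
def look(tag):
    out=[]
    for n in("scene","side"):
        p,d,K,T=snap(n)
        out.append((n,p,K,T))
    o=ctrl.get_obs();print(o["time_s"].__round__(2),o["tool_pos"].round(4),o["wrist_force"].round(1),round(float(o["gripper_force"]),1))
    ex=np.array([.022,1.]);ex/=np.linalg.norm(ex);ey=np.array([ex[1],-ex[0]])
    strips=[]
    for n,p,K,T in out:
        # rectify the level's top plane (z .105): 1 px = 0.25 mm, centre at nominal level middle, right = towards knob
        c=np.array([.5575,.1095]);S=.25e-3
        W=[];I=[]
        for a,b in((-.1,-.03),(.1,-.03),(.1,.03),(-.1,.03)):
            X=np.r_[c+a*ex+b*ey,.1055]; x=K@(T[:3,:3].T@(X-T[:3,3])); I.append(x[:2]/x[2]); W.append(((a+.1)/S,(b+.03)/S))
        H=cv2.getPerspectiveTransform(np.float32(I),np.float32(W))
        r=cv2.warpPerspective(p,H,(800,240),flags=cv2.INTER_CUBIC);strips.append(r)
    cv2.imwrite(f"pics/{tag}.png",np.vstack(strips)[:,:,::-1])
    return strips
E
python3 -c "
from bub import *
look('b1')"
```

```text
16.38 [0.5651 0.2928 0.2534] [-4.1  0.2 19.8] 65.1
```

View pics/b1.png

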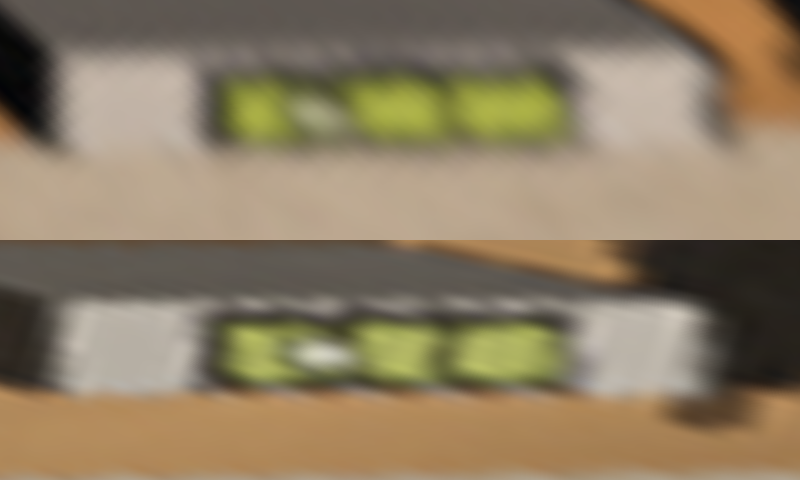

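The rectified strips put the vial's middle at column 394 and the bubble at about 322, so it is 18 mm short of centre, away from the knob. That calls for about 0.9 rad clockwise, rising about 4 mm per rad to hold the force.

Request:
send_rows:
  rot:
    - [0,0,0]
    - [0,0,0.03]
    - [0,0,0.07]
    - [0,0,0.11]
    - [0,0,0.15]
    - [0,0,0.19]
    - [0,0,0.225]
    - [0,0,0.225]
  linear:
    - [0,0,-0.01]
    - [0,0,-0.012]
    - [0,0,-0.016]
    - [0,0,-0.02]
    - [0,0,-0.024]
    - [0,0,-0.028]
    - [0,0,-0.032]
    - [0,0,-0.032]
  claw: [0,0,0,0,0,0,0,0]

```text
time_s: 17.05
tool_pos: [0.5648, 0.2927, 0.2554]
ee_rot: [[0.401, 0.916, 0.003], [0.916, -0.401, 0.001], [0.002, 0.002, -1.0]]
wrist_force: [-4.3, 1.0, 16.3]
width: 0.0124
gripper_force: 64.6
```

Request:
send_rows:
  rot:
    - [0,0,0.03]
    - [0,0,0.07]
    - [0,0,0.11]
    - [0,0,0.15]
    - [0,0,0.19]
    - [0,0,0.225]
    - [0,0,0.225]
    - [0,0,0.225]
  linear:
    - [0,0,-0.005]
    - [0,0,-0.009]
    - [0,0,-0.013]
    - [0,0,-0.017]
    - [0,0,-0.021]
    - [0,0,-0.025]
    - [0,0,-0.028]
    - [0,0,-0.028]
  claw: [0,0,0,0,0,0,0,0]

```text
time_s: 17.72
tool_pos: [0.5645, 0.2927, 0.2573]
ee_rot: [[0.757, 0.653, 0.002], [0.653, -0.757, 0.001], [0.002, 0.0, -1.0]]
wrist_force: [-4.5, 0.2, 15.0]
width: 0.0126
gripper_force: 64.4
```

Request:
send_rows:
  rot:
    - [0,0,0]
    - [0,0,0]
    - [0,0,0]
    - [0,0,0]
    - [0,0,0]
    - [0,0,0]
    - [0,0,0]
    - [0,0,0]
  linear:
    - [0,0,0]
    - [0,0,0]
    - [0,0,0]
    - [0,0,0]
    - [0,0,0]
    - [0,0,0]
    - [0,0,0]
    - [0,0,0]
  claw: [0,0,0,0,0,0,0,0]

```text
time_s: 18.38
tool_pos: [0.5645, 0.2927, 0.2573]
ee_rot: [[0.757, 0.653, 0.002], [0.653, -0.757, 0.001], [0.002, 0.0, -1.0]]
wrist_force: [-3.5, 0.7, 16.0]
width: 0.0124
gripper_force: 64.4
```

Request:
send_rows:
  rot:
    - [0,0,0]
    - [0,0,0]
    - [0,0,0]
    - [0,0,0]
    - [0,0,0]
    - [0,0,0]
    - [0,0,0]
    - [0,0,0]
  linear:
    - [0,0,0]
    - [0,0,0]
    - [0,0,0]
    - [0,0,0]
    - [0,0,0]
    - [0,0,0]
    - [0,0,0]
    - [0,0,0]
  claw: [0,0,0,0,0,0,0,0]

```text
time_s: 19.05
tool_pos: [0.5645, 0.2927, 0.2573]
ee_rot: [[0.757, 0.653, 0.002], [0.653, -0.757, 0.001], [0.002, 0.0, -1.0]]
wrist_force: [-4.0, 1.1, 13.9]
width: 0.0127
gripper_force: 64.4
```

```bash
python3 -c "
from bub import *
s=look('b2')
for r in s:
    h=cv2.cvtColor(r,cv2.COLOR_RGB2HSV);m=((h[...,0]>27)&(h[...,0]<40)&(h[...,1]>90)&(h[...,2]>90))
    m[:,:190]=0;m[:,590:]=0;c=np.where(m.sum(0)>10)[0];print(c.min(),c.max(),(c.min()+c.max())/2)
    ys=np.where(m.any(1))[0];y0,y1=ys.min()+12,ys.max()-12
    w=np.clip(r[y0:y1,c.min()+8:c.max()-8,2].astype(float)-90,0,None);w[w<20]=0
    prof=w.sum(0);print('bubble',(prof*np.arange(len(prof))).sum()/prof.sum()+c.min()+8)
"
```

```text
19.15 [0.5645 0.2927 0.2573] [-3.   0.2 14.4] 64.4
225 575 400.0
bubble 395.89701306782825
227 571 399.0
bubble 403.99122657975624
```

View pics/b2.png

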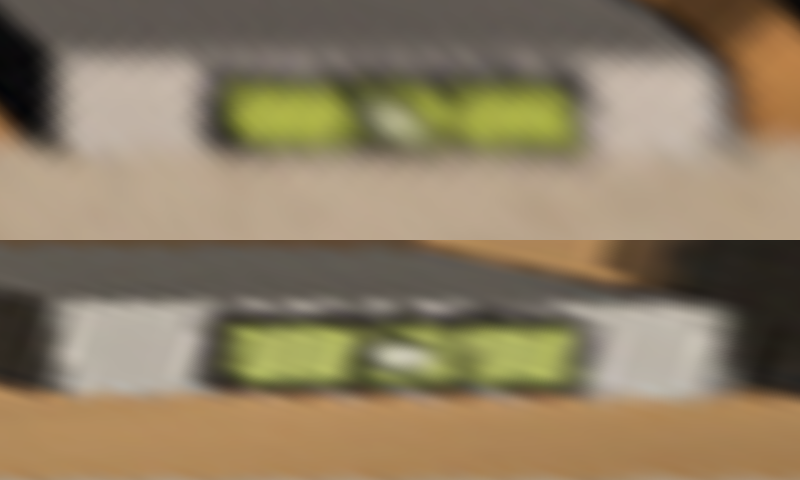

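The bubble stands between the lines in both strips: it is at columns 396 and 404, and the vial's middle is at 400. The push is steady at about 14 N, so I'm handing in.

```bash
python3 -c "
from station import ctrl
print(ctrl.sign_off())"
```

```text
the job is handed in; nothing more can be done
None
```

I handed the job in at about 19 s: the level lies free along the shelf, the knob is still gripped and pressed home at about 14 N, and the bubble measures within about 1.5 mm of centre; the hand-in returned no verdict.

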